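# Snap a culture tube into the mixer's clips

## Task

Take the capped culture tube out of its cradle and snap it down into both spring clips of the tube mixer, cap away from the black hood and round end just short of it; then slide the tube endwise under the hood until its round end is fully home against the hood's back wall, and let go. Feel your way: the clip rail's height is set anew each time, and never load the tube against the mixer with more than about 25 N. Leave the other things on the bench undisturbed.

Things in the scene. Friction and masses are not known exactly. Their poses are not given: they have to be found in the camera images.
- tube_center (a point): Centre of the capped tube (50 g): on its axis, half-way along the white barrel (128 long, 20 across). y axis along the tube to the tip of its round end at y = +64; at y = -64 the grey cap begins (26 across, to y = -89). May be turned any way about its own axis. Starts level in the cradle, this point 45 above the bench; grip it here, from above. (mm)
- cradle: Fixed plate 60 x 120, 6 thick, with two grey V-notch saddles 42 either side of the middle, 8 thick, tops 49 above the bench; the tube starts lying in them. 76 clear between the saddles for fingers. Origin on the bench under its centre; y along the tube, z up. (mm)
- mixer: Fixed tube mixer: white base 115 (x) x 220 (y), 42 high, with an aluminium rail carrying two upward-open C spring clips and a black hood. Origin on the bench under the clips' middle; z up, y along the clips towards the hood. The rail height is hand-set and not measured: the clip axis lies anywhere from 87 to 107 above the bench. Snap in with the tube's centre at y = -7; home it is at y = +12. (mm)
- clip_mid (a point): Middle between the clips (mixer x = 0, y = 0), 97 above the bench: the clip axis really lies up to 10 above or below it. Axes as mixer. Clips are 10 wide, at y = -42 and +42, 74 clear between them; lip tops 17 above the axis, rail top 34 below it, finger room to both sides. Seats below the tube are rigid. (mm)
- clip_b (a point): Centre of the clip nearer the hood, at the mid rail height (see clip_mid). A level tube pressed down touches the flared lips of both clips with its axis about 16 above its seated height; the jaws then spread (8 to 13 N for both clips together, rising, then falling) and it snaps onto the rigid seats. Sliding it along in the clips drags by under 4 N. (mm)
- hood_back (a point): Centre of the inner face of the hood's rigid back wall (mixer y = +76, mid rail height), where the round end must stop. Hood mouth at y = +62, roof underside 12.5 above the clip axis, roof top 16.5 above, side walls 27 apart: it can only be entered endwise. (mm)
- dish: Bystander: closed glass dish, 59 across, 17 high, lying flat (mm); origin on the bench under its centre.
- reagent: Bystander: amber bottle, 60 across, 115 high (mm); origin on the bench under its centre.
- jar: Bystander: white jar, 68 across, 85 high (mm); origin on the bench under its centre.
- slide_box: Bystander: flat lidded slide box, 50 x 97 x 33 high (mm); origin on the bench under its centre.
- beaker: Bystander: glass beaker, 60 across, 70 high (mm); origin on the bench under its centre.
- tip_rack: Bystander: grey pipette-tip rack, 75 x 110 x 56 high (mm); origin on the bench under its centre.
- timer: Bystander: small grey timer, 50 x 60 x 23 high (mm); origin on the bench under its centre.
There are look-alikes about, which are no part of the job. Leave any turquoise or yellow look-alike of the part that bears tube_center alone.

How it is judged (in metres and radians):
On the way, in this order (a step that is already met when the one before it is completed fails the run):
1. the tube lies level in both clips and its round end has begun to slide under the hood (which lets in only a snapped-in tube) (z of tube_center in the frame of mixer between 0.084 and 0.109 m and x of tube_center in the frame of mixer between -0.004 and 0.004 m and angle between the y axis of tube_center and the y axis of mixer, either way round below 0.06 rad and y of tube_center in the frame of mixer above 0 m).
2. the tube has been slid along the clips until its round end is at the hood's back wall (z of tube_center in the frame of mixer between 0.084 and 0.109 m and x of tube_center in the frame of mixer between -0.004 and 0.004 m and angle between the y axis of tube_center and the y axis of mixer, either way round below 0.06 rad and y of tube_center in the frame of mixer between 0.0095 and 0.0145 m), for 0.2 s.
At the end, for the whole second after the job is handed in: The tube rests released in both clips: centre 84 to 109 mm above the bench (rail heights 87 to 107) and within 4 mm of the clips' line, parallel to it within 0.06 rad, and at mixer y = 9.5 to 14.5 mm (round end within 2.5 mm of the hood's back wall) (all of step 2 and linear speed of tube below 0.02 m/s and angular speed of tube below 0.2 rad/s); the robot touches nothing.
It fails at once if the tube is loaded against the mixer (clips, seats, hood) with more than 25 N (contact force between tube and mixer above 25 N).
It fails at once if a bystander is shifted more than 30 mm (distance of any of dish, reagent, jar, slide_box, beaker, tip_rack, timer from where it was at the start of the episode above 0.03 m).
It also fails if it takes over 58 s, if anything falls off the work surface, if the arm or the gripper's body presses on something with over 40 N, if the wrist force passes 120 N, or if a joint passes its speed limit or range.

## Robot

A 6-joint arm with a two-finger parallel gripper is mounted at the origin on the work surface. World frame = base frame: x ahead of the robot, y to its left, z up, the work surface at z = 0. Lengths are in mm, angles in rad, forces in N, time in s.
With the tool pointing down it reaches from about 350 to 875 mm from the base axis. Payload 4.2 kg.
Tool frame: the origin (TCP) lies between the finger pads; the fingertips stand 19 mm ahead of it and the grasp point (between the pads) is the TCP (manip.tip_extent is the distance from the TCP to the fingertips, in mm); z points along the fingers, y is the line along which they close (so a half turn about z gives the same grasp; the last joint's range is limited). The gripper opens to 87 mm and grips with 3 to 60 N. Pads are 19 mm wide; open, the fingers measure 117 mm over their backs; the gripper's body (75 mm by 190 mm) begins 51 mm behind the grasp point.
Start: joints at [-1.075, 0.385, 0.008, 0, -1.194, -0.259], TCP at [146.638, -607.533, 241.55] pointing down, gripper open.
Joint ranges: [-3.14, 3.14], [-1.21, 2.06], [-1.07, 1.41], [-3.16, 2.05], [-2.99, -0.16], [-3.1, 3.1]. Speed limits (rad/s): [2.79, 2.79, 3.14, 3.14, 3.14, 3.14].

## Interface

Orientations are given as [roll, pitch, yaw] about the fixed x, y, z axes, in that order (R = Rz(yaw) Ry(pitch) Rx(roll)).
In Python, from cell import manip gives the robot as it stands.
- The arm moves only by the tool step_arm, never from a script. Its argument "rows" is a list of rows, each a list of 7 numbers: the finger opening in mm, from 0 to 87, then the shift along the world's x, y, z in mm, then the turn, a rotation vector about the world's x, y, z in rad. A call has 1 to 12 rows; each row shifts and turns the commanded pose from where the row before left it; what a row does not reach is not made up. A row lasts 1/10 s, in which the tool goes at most 50 mm and 8.59 degrees, less where a joint would pass 70% of its speed; a pose out of reach is approached as far as the arm can. A call is refused whole if a number of a shift passes 50 or a number of a turn 0.15, either way. A call with a gripper value outside its range is refused whole. The fingers move at their own pace and stop on an object; "force" is the grip in N (left out, the last holds). Time passes only in rows, so rows that do not move let the fingers close. It gives the time, the measured TCP pose, the force, the opening and the grip force at its end, in the units of the state.
- manip.get_state(): the state, without advancing time (a new reading comes with each control period).
- manip.get_image(name): name is "side" or "top"; returns a dict with "color" (400x640x3 uint8, blue, green, red), "range_z" (400x640 float32, mm along the optical axis (not along the pixel's ray), 0 where there is no reading), "intrinsics" (3x3 intrinsics, pixels), "pose" (4x4, takes a point from camera to world coordinates). Camera axes: x right, y down, z forward; pixel columns grow to the right and rows downward; lengths in mm; the calibration is good to about 2 mm. A picture is of the moment at which its call begins.
- manip.sign_off(): hands the job in; it is judged then, once.
Trained networks look in a picture, given as the dict that the camera call returned (one of the last four; its "shot" number tells which), for a name from the list of things; names that differ only in an ending like _2 or _b are one class to them, and where a whole thing is asked for, a point or a joint stands for the part that bears it (a point fixed in the world has none). Each returns a list of dicts, best first, with "score" (0 to 1); they miss things now and then, are a little off and sometimes report something else, mostly with a low value. They report only what shows in the picture. A call takes as long as a camera call. They do not tell look-alikes from the thing itself.
- manip.look_for(picture, thing): "uv" ([column, row] in pixels, amid what is visible of it).
- manip.landmark_of(picture, thing): "uv" ([column, row] in pixels: a listed point, or the origin of a listed thing).
The state is a dict: "t": time; "joint_pos": joint angles; "joint_vel": joint speeds; "joint_torque": joint torques, N m; "ee_pos": TCP position; "ee_rot": TCP orientation; "contact_force": force on the tool from outside, world axes, zero at the start; "wrist_torque": the same for the moment, N m; "finger_gap": opening from 0.0 (shut) to 1.0 (fully open); "finger_force": force on a finger pad.
Only numpy, scipy, OpenCV 4.12 (cv2) and the standard library are available. Lean on these libraries where they do the work, as an engineer would, in place of code of your own. Each camera call takes 0.05 s, during which the arm holds its last target. There are 200 camera calls.

## Working session

There is one attempt and no reset: what is moved stays moved. The work goes in short steps, Python scripts to look and compute and a tool call to move; the robot and the scene stay as the last step left them, time stands still between calls to the robot, and variables do not carry over. Pictures are saved under pics/ and viewed, at most 10 in all, crops included, and the job is handed in when it is done.

Besides the shell and the picture viewer there is one more tool, called after "Request:" as name(argument=value, ...) on one line, values as JSON. step_arm: Moves the arm, as the interface text tells. Its arguments: {"type":"object","properties":{"rows":{"type":"array"},"force":{"type":"number"}},"required":["rows"]}

```bash
mkdir -p pics; cat > h.py <<'E'
import numpy as np, cv2
from cell import manip
def shot(n):
    return manip.get_image(n)
def ray(p,uv,z):
    K=p["intrinsics"];T=p["pose"]
    d=T[:3,:3]@np.linalg.inv(K)@[uv[0],uv[1],1.];o=T[:3,3]
    return o+d*(z-o[2])/d[2]
def deep(p,uv):
    u,v=int(round(uv[0])),int(round(uv[1]));z=p["range_z"][v,u]
    return (p["pose"]@np.r_[np.linalg.inv(p["intrinsics"])@[u,v,1]*z,1])[:3]
def proj(p,X):
    c=np.linalg.inv(p["pose"])@np.r_[X,1];q=p["intrinsics"]@c[:3];return q[:2]/q[2]
E
python3 - <<'E'
from h import *
np.set_printoptions(precision=1,suppress=True)
Z=dict(tube_center=45,cradle=0,mixer=0,clip_mid=97,clip_b=97,hood_back=97)
for n in("top","side"):
    p=shot(n);cv2.imwrite(f"pics/{n}0.png",p["color"]);print(n,p["pose"][:3,3],p["pose"][:3,2])
    for k,z in Z.items():
        for d in manip.landmark_of(p,k)[:3]:print(k,d["uv"],round(d["score"],2),ray(p,d["uv"],z))
    for k in "dish reagent jar slide_box beaker tip_rack timer".split():
        for d in manip.look_for(p,k)[:1]:print(k,d["uv"],round(d["score"],2),deep(p,d["uv"]))
E
```

```text
top [ 455.6   35.9 1184.1] [ 0.1  0.  -1. ]
tube_center [203.7, 290.4] 0.93 [331.7 325.6  45. ]
tube_center [270.3, 275.3] 0.65 [371.6 158.8  45. ]
tube_center [185.2, 200.3] 0.58 [558.9 381.4  45. ]
cradle [264.8, 197.5] 0.57 [573.3 183.1   0. ]
cradle [402.2, 219.5] 0.25 [ 519.5 -183.     0. ]
mixer [412.8, 215.5] 0.83 [ 530.5 -211.1    0. ]
clip_mid [421.0, 213.7] 0.75 [ 529.1 -210.9   97. ]
clip_mid [392.2, 216.1] 0.65 [ 522.2 -140.7   97. ]
clip_b [402.5, 219.0] 0.65 [ 515.5 -165.8   97. ]
hood_back [390.0, 217.7] 0.75 [ 518.3 -135.3   97. ]
hood_back [215.7, 139.1] 0.36 [707.4 296.2  97. ]
dish [337.8, 226.2] 0.81 [499.3 -12.1  18.3]
reagent [450.2, 143.9] 0.69 [ 705.  -286.7   87.3]
jar [212.1, 139.5] 0.62 [707.9 308.4  84.7]
slide_box [384.8, 119.4] 0.72 [ 783.2 -133.1   28.7]
beaker [330.8, 120.4] 0.66 [784.6   9.1   7.1]
tip_rack [270.5, 121.1] 0.98 [766.9 167.8  53.5]
timer [332.5, 270.1] 0.82 [385.5   2.4  20.5]
side [ 41.5 718.2 811. ] [ 0.5 -0.6 -0.6]
tube_center [350.5, 302.4] 0.77 [355.6 187.4  45. ]
tube_center [212.4, 321.0] 0.66 [541.7 394.9  45. ]
tube_center [276.9, 256.1] 0.62 [560.8 183.9  45. ]
cradle [276.5, 264.2] 0.64 [574.5 172.8   0. ]
mixer [382.0, 195.8] 0.87 [ 518.2 -205.2    0. ]
clip_mid [383.3, 164.9] 0.87 [ 529.2 -210.9   97. ]
clip_b [380.3, 173.1] 0.95 [ 515.4 -173.7   97. ]
clip_b [182.4, 273.0] 0.62 [642.9 375.2  97. ]
clip_b [276.4, 254.0] 0.5 [530.5 216.3  97. ]
hood_back [374.6, 178.8] 0.85 [ 513.4 -142.9   97. ]
dish [346.2, 233.6] 0.73 [498.2  -1.2  14.9]
reagent [348.8, 142.0] 0.67 [ 691.9 -286.    68.3]
jar [180.6, 261.1] 0.98 [701.5 338.2  62.9]
slide_box [290.2, 167.4] 0.95 [ 779.8 -116.7   30.5]
beaker [261.2, 187.8] 0.67 [754.   30.6  54.2]
tip_rack [218.7, 221.2] 0.94 [749.6 185.3  46.7]
timer [383.9, 254.9] 0.62 [382.5   9.1  23.4]
```

View pics/top0.png

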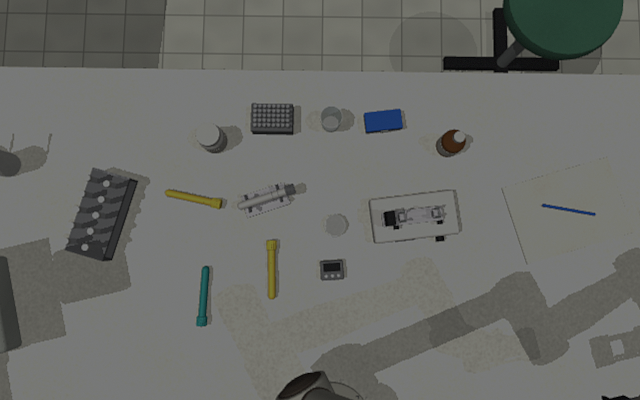

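View pics/side0.png

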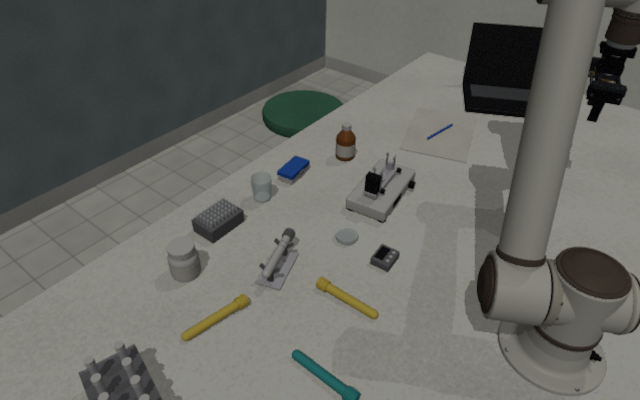

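The top view shows the white tube in its cradle at about (265,197), with its cap at (292,188). The mixer is at (415,215) and its hood at (390,217), towards +y. The coloured look-alikes at (193,198), (271,268) and (204,295) lie apart.

```bash
cat > m.py <<'E'
from h import *
np.set_printoptions(precision=1,suppress=True)
def cloud(p):
    v,u=np.mgrid[:400,:640];z=p["range_z"];K=p["intrinsics"]
    c=np.stack([(u-K[0,2])/K[0,0]*z,(v-K[1,2])/K[1,1]*z,z],-1)
    return c@p["pose"][:3,:3].T+p["pose"][:3,3],z>0
E
python3 - <<'E'
from m import *
for n in("top","side"):
    p=shot(n);W,ok=cloud(p);K=p["intrinsics"];print(n,K[0,0])
    def box(x0,x1,y0,y1,z0,z1):return ok&(W[...,0]>x0)&(W[...,0]<x1)&(W[...,1]>y0)&(W[...,1]<y1)&(W[...,2]>z0)&(W[...,2]<z1)
    b=W[box(430,620,-350,-80,34,50)];r=cv2.minAreaRect(b[:,:2].astype(np.float32));print("base",r,np.median(b[:,2]),len(b))
    m=box(430,620,-350,-80,60,140);q=W[m];print("rail pts",len(q),"z hist",np.histogram(q[:,2],np.arange(55,140,5)))
    h=W[box(430,620,-350,-80,100,130)]
    print("high pts");print(h[np.argsort(h[:,1])][::max(1,len(h)//30)])
    t=W[box(500,620,90,300,46,70)]
    c=t.mean(0);d=np.linalg.svd(t-c)[2][0];s=(t-c)@d;print("tube",len(t),c,d,c+d*s.min(),c+d*s.max(),np.median(t[:,2]))
    g=W[box(500,640,60,300,2,12)];print("plate",cv2.minAreaRect(g[:,:2].astype(np.float32)))
    lo=box(430,620,-350,-80,34,200);
    cr=[(360,180,470,250),(230,170,320,225)] if n=="top" else [(335,140,425,225),(250,220,310,290)]
    ims=[cv2.resize(p["color"][b:d,a:c],(480,int(480*(d-b)/(c-a))),interpolation=cv2.INTER_CUBIC) for a,b,c,d in cr]
    H=max(i.shape[0] for i in ims);H=min(H,600)
    cv2.imwrite(f"pics/crop_{n}.png",cv2.resize(np.hstack([np.pad(i[:H],((0,H-min(H,i.shape[0])),(0,0),(0,0))) for i in ims]),None,fx=.83,fy=.83))
E
```

```text
top 446.38700847679434
base ((519.0115356445312, -205.97718811035156), (128.66497802734375, 219.96871948242188), 7.47932243347168) 43.059170443362746 2907
rail pts 910 z hist (array([  0, 316, 285,  22,  10,  15,  44,  17,   8,   7,  24,  88,  71,
         3,   0,   0]), array([ 55,  60,  65,  70,  75,  80,  85,  90,  95, 100, 105, 110, 115,
       120, 125, 130, 135]))
high pts
[[ 520.5 -252.3  114.9]
 [ 542.6 -249.5  108.4]
 [ 540.1 -246.9  108.9]
 [ 540.  -244.2  110.2]
 [ 542.4 -241.9  109.8]
 [ 507.4 -168.3  115.2]
 [ 510.1 -164.8  108.6]
 [ 512.4 -162.3  109.1]
 [ 527.1 -160.6  105.7]
 [ 529.3 -157.6  109. ]
 [ 509.5 -144.6  113.9]
 [ 504.7 -142.4  113.1]
 [ 521.3 -141.8  116.5]
 [ 519.1 -140.   112.8]
 [ 526.2 -139.7  115. ]
 [ 504.5 -139.2  118. ]
 [ 516.6 -137.4  114.3]
 [ 533.4 -137.2  115.5]
 [ 511.8 -135.   114.1]
 [ 502.2 -134.9  115. ]
 [ 525.9 -134.4  118.3]
 [ 511.7 -132.6  114.5]
 [ 533.2 -132.2  117.1]
 [ 533.4 -130.4  113. ]
 [ 526.  -129.9  116.2]
 [ 516.2 -129.3  120.4]
 [ 521.3 -127.8  114.3]
 [ 518.7 -127.4  116.7]
 [ 502.2 -125.7  112.1]
 [ 528.4 -125.3  114.8
[... 1044 characters left out ...]
 114.6]
 [ 501.1 -136.4  115.3]
 [ 527.1 -135.   113.6]
 [ 523.2 -133.3  116.4]
 [ 510.2 -132.3  113.4]
 [ 512.7 -131.6  112.7]
 [ 521.3 -130.5  115.6]
 [ 508.3 -129.5  112.8]
 [ 497.7 -128.7  102.4]
 [ 527.7 -128.5  101.2]
 [ 512.6 -127.9  105.4]
 [ 515.5 -126.9  110.9]
 [ 505.9 -126.8  106. ]
 [ 509.4 -126.7  110.7]
 [ 496.7 -126.1  107.5]
 [ 514.  -125.8  102.8]
 [ 514.4 -125.5  109.1]
 [ 519.5 -124.8  103.9]
 [ 512.6 -123.9  101.4]
 [ 524.8 -123.   108.8]
 [ 517.7 -119.5  120.4]]
tube 526 [563.4 175.4  52.7] [-0.3  0.9 -0. ] [589.4  99.3  54.2] [538.8 247.   51.4] 53.02610408519206
plate ((570.2161865234375, 179.710693359375), (139.63470458984375, 239.5775909423828), 0.13783593475818634)
```

View pics/crop_top.png

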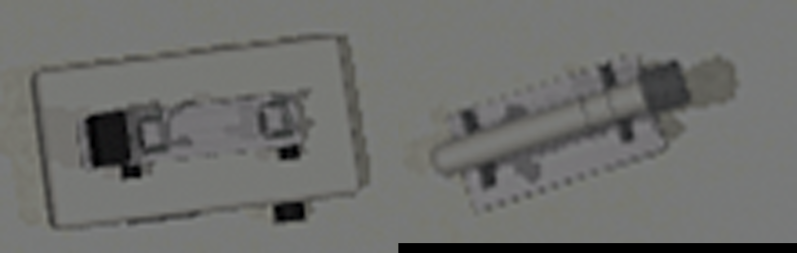

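View pics/crop_side.png

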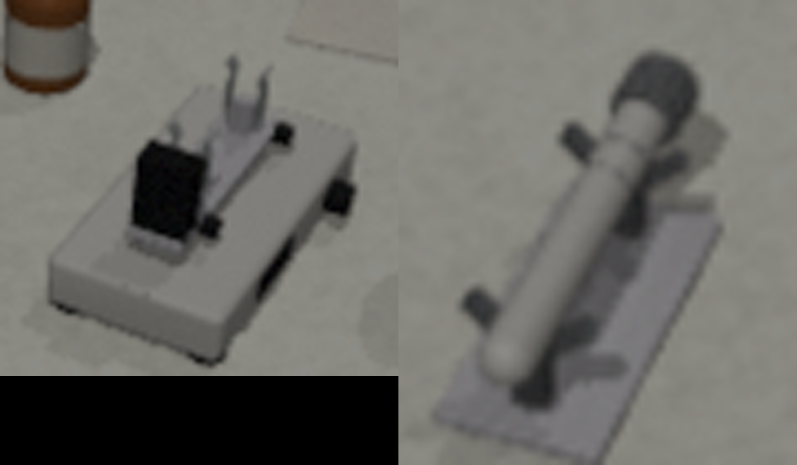

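The crops confirm the cap points to -y and the hood sits on the mixer's +y side, so only a small turn is needed. Next I refine the mixer and tube poses and work out the first move.

```bash
python3 - <<'E'
from m import *
s=manip.get_state();print(s["ee_pos"],s["ee_rot"],s["contact_force"])
from scipy.spatial.transform import Rotation as R
print(R.from_euler("xyz",s["ee_rot"]).as_matrix())
a=0.126;A=np.array([[np.cos(a),np.sin(a)],[-np.sin(a),np.cos(a)]]);O=np.array([525,-205])
for n in("top","side"):
    p=shot(n);W,ok=cloud(p);L=(W[...,:2]-O)@A.T;z=W[...,2]
    def f(y0,y1,z0,z1,w=22):
        q=ok&(abs(L[...,0])<w)&(L[...,1]>y0)&(L[...,1]<y1)&(z>z0)&(z<z1);q=np.c_[L[q],z[q]];return q
    for nm,q in dict(clipa=f(-60,-25,85,130),clipb=f(25,52,85,130),hood=f(58,95,108,125),railm=f(-30,30,57,72)).items():
        print(n,nm,len(q),"p5",np.percentile(q,5,0),"p50",np.median(q,0),"p95",np.percentile(q,95,0))
    q=f(-35,35,57,72);print("rail slope",np.polyfit(q[:,1],q[:,0],1))
E
```

```text
[ 146.6 -607.5  241.5] [ 3.1  0.  -2.9] [ 0.2  0.3 -0.5]
[[-1.  -0.2  0. ]
 [-0.2  1.   0. ]
 [-0.   0.  -1. ]]
top clipa 59 p5 [-12.  -46.6  87. ] p50 [ -0.4 -41.4  94.9] p95 [ 14.1 -37.5 115.7]
top clipb 55 p5 [-12.1  37.1  86. ] p50 [  0.8  42.3 106.3] p95 [ 13.5  46.8 116.3]
top hood 128 p5 [-15.8  62.4 111.2] p50 [ -0.1  71.5 114.9] p95 [ 15.7  81.2 118.5]
top railm 334 p5 [-15.6 -27.   61.1] p50 [ 0.3 -0.5 64.7] p95 [16.9 25.8 67.7]
rail slope [-0.   0.3]
side clipa 54 p5 [-13.5 -49.3  86.7] p50 [ -0.  -42.   95.5] p95 [ 11.4 -36.4 113.5]
side clipb 31 p5 [-14.5  34.6  89.8] p50 [  5.9  41.2 106.3] p95 [ 11.9  45.8 114.9]
side hood 92 p5 [-19.6  61.  110.1] p50 [ -3.4  73.7 113.6] p95 [ 13.3  81.9 116. ]
side railm 109 p5 [-19.5 -27.5  60.6] p50 [-10.1  -8.8  63.5] p95 [11.6 23.2 65.9]
rail slope [-0.2 -9.7]
```

Request:
step_arm(rows=[[87,17.3,33,0,0,0,0.07],[87,17.3,33,0,0,0,0.07],[87,17.3,33,0,0,0,0.07],[87,17.3,33,0,0,0,0.07],[87,17.3,33,0,0,0,0.07],[87,17.3,33,0,0,0,0.07],[87,17.3,33,0,0,0,0.07],[87,17.3,33,0,0,0,0.07],[87,17.3,33,0,0,0,0.07],[87,17.3,33,0,0,0,0.07],[87,17.3,33,0,0,0,0.07],[87,17.3,33,0,0,0,0.07]], force=40)

```text
t: 2.8
ee_pos: [354.7, -210.2, 242.0]
ee_rot: [-3.14, 0.0, -2.062]
contact_force: [-0.2, 0.2, -0.6]
finger_gap: 0.996
finger_force: 0.0
```

Request:
step_arm(rows=[[87,17.3,33,0,0,0,0.07],[87,17.3,33,0,0,0,0.07],[87,17.3,33,0,0,0,0.07],[87,17.3,33,0,0,0,0.07],[87,17.3,33,-5,0,0,0.07],[87,17.3,33,-10,0,0,0.07],[87,17.3,33,-10,0,0,0.07],[87,17.3,33,-10,0,0,0.07],[87,17.3,33,-10,0,0,0.07],[87,17.3,33,-10,0,0,0.07],[87,17.3,33,-10,0,0,0.07],[87,17.3,33,-10,0,0,0.07]])

```text
t: 4.0
ee_pos: [562.4, 186.0, 166.2]
ee_rot: [-3.141, -0.0, -1.222]
contact_force: [0.6, -0.1, 0.7]
finger_gap: 1.002
finger_force: 0.0
```

```bash
cat > st.py <<'E'
from m import *
from scipy.spatial.transform import Rotation as R
s=manip.get_state();M=R.from_euler("xyz",s["ee_rot"]).as_matrix()
a=np.arctan2(M[1,1],M[0,1])
print(s["t"],s["ee_pos"],"tubeyaw %.3f"%((a+np.pi/2)%np.pi-np.pi/2),"z",M[:,2].round(3),"F",s["contact_force"],s["finger_gap"]*87,s["finger_force"],s["joint_pos"])
E
python3 st.py
```

```text
4.0 [562.4 186.  166.2] tubeyaw 0.349 z [ 0.  0. -1.] F [ 0.6 -0.1  0.7] 87.13590777722764 0.0 [ 0.6  0.4 -0.2  0.  -1.  -0.2]
```

Request:
step_arm(rows=[[87,0,0,-30,0,0,-0.015],[87,0,0,-30,0,0,0],[87,0,0,-30,0,0,0],[87,0,0,-21,0,0,0],[87,0,0,-10,0,0,0],[87,0,0,0,0,0,0],[45,0,0,0,0,0,0],[45,0,0,0,0,0,0],[45,0,0,0,0,0,0]], force=15)

```text
t: 4.9
ee_pos: [562.5, 184.9, 46.9]
ee_rot: [-3.139, 0.001, -1.24]
contact_force: [-0.1, -0.2, -0.9]
finger_gap: 0.812
finger_force: 0.0
```

```bash
python3 - <<'E'
exec(open('st.py').read())
for n,c in(("side",(240,200,340,290)),("top",(220,150,320,230))):
    p=shot(n);W,ok=cloud(p);a,b,e,d=c
    for k in manip.landmark_of(p,"tube_center")[:4]:print(n,k["uv"],round(k["score"],2),ray(p,k["uv"],45))
    cv2.imwrite(f"pics/g_{n}.png",cv2.resize(p["color"][b:d,a:e],None,fx=5,fy=5,interpolation=cv2.INTER_CUBIC))
E
```

```text
4.9 [562.5 184.9  46.9] tubeyaw 0.331 z [ 0.  0. -1.] F [-0.1 -0.2 -0.9] 70.63176870054006 0.0 [ 0.6  0.5 -0.3  0.  -0.7 -0.3]
side [213.9, 321.7] 0.84 [538.2 394.2  45. ]
side [349.8, 299.8] 0.83 [360.6 182.8  45. ]
side [275.7, 256.7] 0.8 [561.7 187.   45. ]
side [317.8, 372.2] 0.64 [312.1 352.3  45. ]
top [270.1, 273.2] 0.82 [376.9 159.4  45. ]
top [261.7, 195.0] 0.7 [575.2 185.6  45. ]
top [188.9, 200.2] 0.58 [559.3 371.9  45. ]
```

View pics/g_side.png

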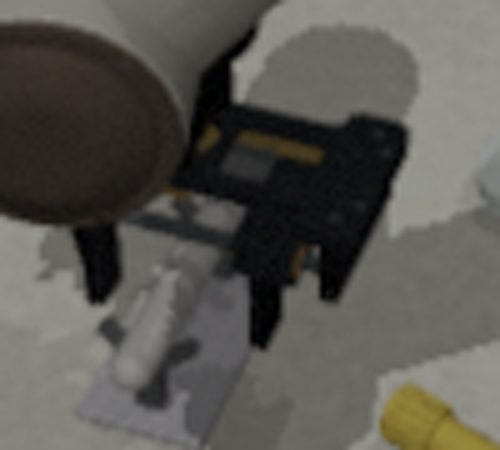

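The open fingers straddle the tube between the two saddles (finger tips at about (100,290) and (260,340) in the crop). Closing.

Request:
step_arm(rows=[[0,0,0,0,0,0,0],[0,0,0,0,0,0,0],[0,0,0,0,0,0,0],[0,0,0,0,0,0,0],[0,0,0,0,0,0,0],[0,0,0,0,0,0,0],[0,0,0,0,0,0,0],[0,0,0,0,0,0,0],[0,0,0,0,0,0,0],[0,0,0,0,0,0,0]], force=15)

```text
t: 6.1
ee_pos: [563.3, 185.2, 46.3]
ee_rot: [-3.138, 0.0, -1.239]
contact_force: [4.8, -0.2, 0.4]
finger_gap: 0.223
finger_force: 15.0
```

```bash
python3 st.py
```

```text
6.1 [563.3 185.2  46.3] tubeyaw 0.332 z [ 0.  0. -1.] F [ 4.8 -0.2  0.4] 19.428025819223215 14.996033012866974 [ 0.6  0.5 -0.3  0.  -0.7 -0.3]
```

Request:
step_arm(rows=[[0,0,0,0,0,0,0],[0,0,0,5,0,0,0],[0,0,0,15,0,0,0],[0,0,0,25,0,0,0],[0,0,0,35,0,0,0],[0,0,0,30,0,0,0],[0,0,0,15,0,0,0]], force=45)

```text
t: 6.8
ee_pos: [560.9, 184.2, 172.7]
ee_rot: [3.141, 0.0, -1.24]
contact_force: [0.8, 0.2, -0.3]
finger_gap: 0.214
finger_force: 45.0
```

Request:
step_arm(rows=[[0,-3.1,-20,0,0,0,-0.017],[0,-3.1,-35,0,0,0,-0.017],[0,-3.1,-35,0,0,0,-0.017],[0,-3.1,-35,0,0,0,-0.017],[0,-3.1,-35,0,0,0,-0.017],[0,-3.1,-35,0,0,0,-0.017],[0,-3.1,-45,0,0,0,-0.017],[0,-3.1,-45,0,0,0,-0.017],[0,-3.1,-45,0,0,0,-0.017],[0,-3.1,-35,0,0,0,-0.017],[0,-3.1,-25,0,0,0,-0.017],[0,-3.1,-10,0,0,0,-0.019]])

```text
t: 8.0
ee_pos: [521.3, -217.6, 168.5]
ee_rot: [3.136, 0.002, -1.451]
contact_force: [-0.7, 0.3, -1.1]
finger_gap: 0.215
finger_force: 45.0
```

Request:
step_arm(rows=[[0,0,0,0,0,0,0],[0,0,0,0,0,0,0]])

```text
t: 8.2
ee_pos: [523.6, -215.0, 169.8]
ee_rot: [3.139, 0.001, -1.446]
contact_force: [-1.0, 0.8, -0.1]
finger_gap: 0.214
finger_force: 45.0
```

```bash
python3 - <<'E'
exec(open('st.py').read())
for n in("side","top"):
    p=shot(n);W,ok=cloud(p);c=proj(p,s["ee_pos"]);print(c)
    for k in manip.landmark_of(p,"tube_center")[:4]:print(n,k["uv"],round(k["score"],2),ray(p,k["uv"],s["ee_pos"][2]))
    a,b=int(c[0])-75,int(c[1])-55
    cv2.imwrite(f"pics/h_{n}.png",cv2.resize(p["color"][b:b+120,a:a+150],None,fx=5,fy=5,interpolation=cv2.INTER_CUBIC))
    x=[proj(p,s["ee_pos"]+t*np.array([-.1257,.992,0])) for t in(64,-64,-89)];print("expected tip, cap start, cap end",x)
    m=ok&(abs(W[...,2]-s["ee_pos"][2]-3)<14);L=(W[...,:2]-s["ee_pos"][:2])
    al=L@[-.1257,.992];ac=L@[.992,.1257];m&=(abs(ac)<14)&(abs(al)<110)
    print("tip/cap end along",np.percentile(al[m],[0,1,2,98,99,100]),m.sum());
    for y0,y1 in((-89,-66),(-60,-25),(20,40),(40,60)):
        q=m&(al>y0)&(al<y1);print(y0,q.sum(),np.median(ac[q]),np.median(W[...,2][q]),np.percentile(W[...,2][q],[90]))
E
```

```text
8.2 [ 523.6 -215.   169.8] tubeyaw 0.125 z [-0.  0. -1.] F [-1.   0.8 -0.1] 18.64479286504538 44.98943252430763 [-0.1  0.3 -0.2 -0.  -1.   0.2]
[388.9 141.8]
side [212.7, 320.2] 0.7 [461.1 446.1 169.8]
side [387.0, 144.6] 0.67 [ 520.3 -200.4  169.8]
side [317.7, 369.1] 0.64 [271.3 408.  169.8]
side [350.3, 303.0] 0.6 [304.  275.1 169.8]
expected tip, cap start, cap end [array([378.4, 153.4]), array([398.6, 131. ]), array([402.3, 127. ])]
tip/cap end along [-77.2 -67.5 -65.5  64.7  65.   65.4] 206
-89 4 -12.724321024611882 163.501703616873 [164.5]
-60 5 4.705489181673115 175.78513067771405 [178.3]
20 34 -5.4839743604024775 177.448332573872 [180.2]
40 52 -5.731852439385735 176.61661981492028 [179.8]
[430.1 214.1]
top [187.4, 200.6] 0.97 [546.9 338.5 169.8]
top [269.6, 274.4] 0.96 [382.8 146.9 169.8]
top [208.0, 288.9] 0.72 [348.7 284.3 169.8]
expected tip, cap start, cap end [array([402.2, 217.2]), array([457.9, 210.9]), array([468.8, 209.7])]
tip/cap end along [45.2 45.3 45.5 54.6 54.7 54.9] 7
  return _methods._mean(a, axis=axis, dtype=dtype,
  ret = ret.dtype.type(ret / rcount)
Traceback (most recent call last):
IndexError: index -1 is out of bounds for axis 0 with size 0
```

View pics/h_side.png

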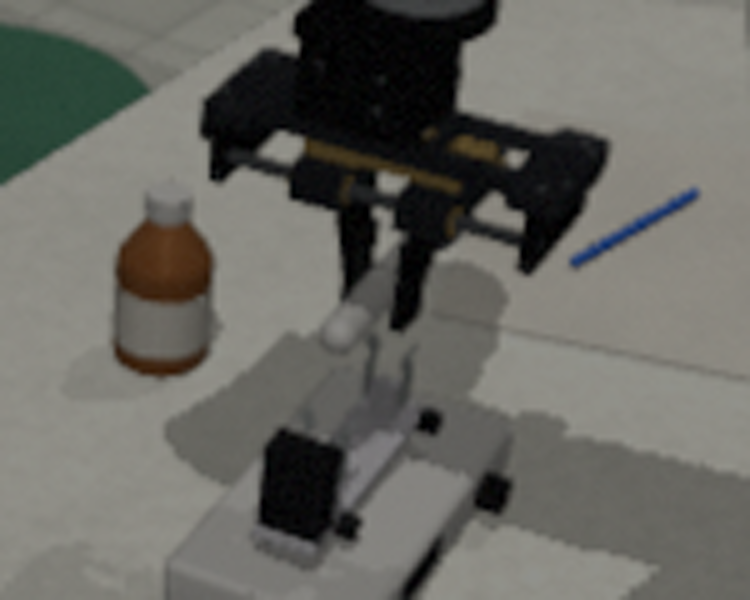

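The side picture shows the tube level in the fingers above the rail. Its round end, at crop (340,335), faces the hood at (300,485) and matches the predicted tip position. Next I centre it over the clips and come down to just above the lips.

Request:
step_arm(rows=[[0,2.7,0,-10,0,0,0],[0,0,0,-15,0,0,0],[0,0,0,-12,0,0,0],[0,0,0,-7,0,0,0],[0,0,0,0,0,0,0],[0,0,0,0,0,0,0]])

```text
t: 9.0
ee_pos: [527.6, -215.6, 126.6]
ee_rot: [-3.142, -0.0, -1.445]
contact_force: [0.8, 0.2, -0.4]
finger_gap: 0.217
finger_force: 45.0
```

```bash
python3 st.py
```

```text
9.0 [ 527.6 -215.6  126.6] tubeyaw 0.125 z [ 0. -0. -1.] F [ 0.8  0.2 -0.4] 18.878937461324085 44.989368023816496 [-0.1  0.4 -0.3  0.  -0.9  0.2]
```

Request:
step_arm(rows=[[0,-1,0,-2,0,0,0],[0,0,0,-2,0,0,0],[0,0,0,-2,0,0,0],[0,0,0,0,0,0,0]])

```text
t: 9.4
ee_pos: [526.2, -215.5, 120.4]
ee_rot: [3.141, 0.0, -1.446]
contact_force: [0.4, -0.1, -0.6]
finger_gap: 0.214
finger_force: 45.0
```

Request:
step_arm(rows=[[0,0,0,-2,0,0,0],[0,0,0,-2,0,0,0],[0,0,0,0,0,0,0]])

```text
t: 9.7
ee_pos: [526.1, -215.5, 116.2]
ee_rot: [3.141, 0.0, -1.446]
contact_force: [0.1, 0.1, -0.2]
finger_gap: 0.219
finger_force: 45.0
```

Request:
step_arm(rows=[[0,0,0,-1,0,0,0],[0,0,0,-1,0,0,0],[0,0,0,0,0,0,0]])

```text
t: 10.0
ee_pos: [526.3, -215.5, 114.4]
ee_rot: [3.141, 0.0, -1.446]
contact_force: [-0.3, -0.4, -0.8]
finger_gap: 0.217
finger_force: 45.0
```

Request:
step_arm(rows=[[0,0,0,-1,0,0,0],[0,0,0,-1,0,0,0],[0,0,0,0,0,0,0]])

```text
t: 10.3
ee_pos: [526.7, -215.7, 113.3]
ee_rot: [-3.141, -0.001, -1.445]
contact_force: [-0.9, -0.3, 3.4]
finger_gap: 0.216
finger_force: 45.0
```

Request:
step_arm(rows=[[0,0,0,-1,0,0,0],[0,0,0,-1,0,0,0],[0,0,0,0,0,0,0]])

```text
t: 10.6
ee_pos: [527.2, -215.9, 112.0]
ee_rot: [-3.139, -0.001, -1.445]
contact_force: [-0.9, 0.1, 7.9]
finger_gap: 0.217
finger_force: 45.0
```

Request:
step_arm(rows=[[0,0,0,-1,0,0,0],[0,0,0,-1,0,0,0],[0,0,0,0,0,0,0]])

```text
t: 10.9
ee_pos: [527.4, -216.0, 110.3]
ee_rot: [-3.139, -0.002, -1.445]
contact_force: [-1.3, 0.4, 8.9]
finger_gap: 0.219
finger_force: 45.0
```

Request:
step_arm(rows=[[0,0,0,-1,0,0,0],[0,0,0,-1,0,0,0],[0,0,0,0,0,0,0]])

```text
t: 11.2
ee_pos: [527.2, -216.0, 107.9]
ee_rot: [-3.139, -0.001, -1.445]
contact_force: [-0.1, -0.6, 6.1]
finger_gap: 0.215
finger_force: 45.0
```

Request:
step_arm(rows=[[0,0,0,-1,0,0,0],[0,0,0,-1,0,0,0],[0,0,0,0,0,0,0]])

```text
t: 11.5
ee_pos: [526.6, -215.7, 104.8]
ee_rot: [-3.141, -0.0, -1.446]
contact_force: [-0.2, -1.2, 2.9]
finger_gap: 0.216
finger_force: 45.0
```

Request:
step_arm(rows=[[0,0,0,-1,0,0,0],[0,0,0,-1,0,0,0],[0,0,0,0,0,0,0]])

```text
t: 11.8
ee_pos: [526.1, -215.4, 101.8]
ee_rot: [3.141, 0.0, -1.446]
contact_force: [1.0, -0.6, -0.0]
finger_gap: 0.223
finger_force: 45.0
```

Request:
step_arm(rows=[[0,0,0,-1,0,0,0],[0,0,0,-1,0,0,0],[0,0,0,0,0,0,0]])

```text
t: 12.1
ee_pos: [526.1, -215.4, 100.1]
ee_rot: [3.141, 0.0, -1.446]
contact_force: [0.7, -0.2, -1.4]
finger_gap: 0.217
finger_force: 45.0
```

Request:
step_arm(rows=[[0,0,0,-1,0,0,0],[0,0,0,0,0,0,0]])

```text
t: 12.3
ee_pos: [526.2, -215.5, 99.2]
ee_rot: [3.141, 0.0, -1.446]
contact_force: [1.8, 0.0, -1.8]
finger_gap: 0.215
finger_force: 45.0
```

Request:
step_arm(rows=[[0,0,0,-0.7,0,0,0],[0,0,0,0,0,0,0]])

```text
t: 12.5
ee_pos: [526.3, -215.5, 98.7]
ee_rot: [3.141, 0.0, -1.446]
contact_force: [0.9, 1.1, -0.9]
finger_gap: 0.218
finger_force: 45.0
```

Request:
step_arm(rows=[[0,0,0,-0.7,0,0,0],[0,0,0,0,0,0,0]])

```text
t: 12.7
ee_pos: [526.4, -215.5, 98.2]
ee_rot: [-3.141, -0.0, -1.446]
contact_force: [0.7, -0.1, -1.3]
finger_gap: 0.215
finger_force: 45.0
```

Request:
step_arm(rows=[[0,0,0,-0.7,0,0,0],[0,0,0,0,0,0,0]])

```text
t: 12.9
ee_pos: [526.4, -215.6, 98.0]
ee_rot: [-3.141, -0.0, -1.445]
contact_force: [-0.8, 1.8, 4.0]
finger_gap: 0.22
finger_force: 45.0
```

Request:
step_arm(rows=[[0,0,0,-0.7,0,0,0],[0,0,0,0,0,0,0]])

```text
t: 13.1
ee_pos: [526.5, -215.6, 98.0]
ee_rot: [-3.141, -0.0, -1.445]
contact_force: [-1.6, 1.1, 7.1]
finger_gap: 0.216
finger_force: 45.0
```

Seated at z = 98.0. I relieve the press and slide along the rail.

Request:
step_arm(rows=[[0,0,0,1.2,0,0,0],[0,-0.13,1,0,0,0,0],[0,-0.13,1,0,0,0,0],[0,-0.26,2,0,0,0,0],[0,-0.26,2,0,0,0,0],[0,0,0,0,0,0,0]])

```text
t: 13.7
ee_pos: [525.7, -209.4, 98.0]
ee_rot: [-3.141, -0.0, -1.446]
contact_force: [0.4, -2.6, 2.5]
finger_gap: 0.216
finger_force: 45.0
```

Request:
step_arm(rows=[[0,-0.26,2,0,0,0,0],[0,-0.26,2,0,0,0,0],[0,-0.26,2,0,0,0,0],[0,0,0,0,0,0,0]])

```text
t: 14.1
ee_pos: [524.8, -203.2, 98.0]
ee_rot: [-3.141, 0.0, -1.446]
contact_force: [0.2, -2.3, 2.8]
finger_gap: 0.215
finger_force: 45.0
```

Request:
step_arm(rows=[[0,-0.13,1,0,0,0,0],[0,-0.26,2,0,0,0,0],[0,-0.13,1,0,0,0,0],[0,0,0,0,0,0,0]])

```text
t: 14.5
ee_pos: [524.3, -199.4, 98.1]
ee_rot: [-3.141, 0.0, -1.446]
contact_force: [-0.1, -3.1, 4.1]
finger_gap: 0.215
finger_force: 45.0
```

Request:
step_arm(rows=[[0,-0.13,1,0,0,0,0],[0,-0.13,1,0,0,0,0],[0,0,0,0,0,0,0]])

```text
t: 14.8
ee_pos: [524.1, -197.5, 98.0]
ee_rot: [-3.141, -0.0, -1.446]
contact_force: [0.8, -2.3, 3.2]
finger_gap: 0.219
finger_force: 45.0
```

Request:
step_arm(rows=[[0,-0.13,1,0,0,0,0],[0,-0.06,0.5,0,0,0,0],[0,0,0,0,0,0,0]])

```text
t: 15.1
ee_pos: [523.9, -196.0, 98.0]
ee_rot: [-3.141, -0.0, -1.446]
contact_force: [0.2, -3.4, 3.9]
finger_gap: 0.22
finger_force: 45.0
```

Request:
step_arm(rows=[[0,-0.13,1,0,0,0,0],[0,0,0,0,0,0,0]])

```text
t: 15.3
ee_pos: [523.8, -195.4, 98.0]
ee_rot: [-3.141, -0.001, -1.446]
contact_force: [0.9, -6.0, 3.3]
finger_gap: 0.217
finger_force: 45.0
```

Request:
step_arm(rows=[[0,-0.13,1,0,0,0,0],[0,0,0,0,0,0,0]])

```text
t: 15.5
ee_pos: [523.8, -195.2, 98.0]
ee_rot: [-3.141, -0.002, -1.446]
contact_force: [0.6, -9.9, 1.6]
finger_gap: 0.214
finger_force: 45.0
```

The force along y rises steadily at the expected place, so the tube is against the back wall. I hold, ease off the command and release.

Request:
step_arm(rows=[[0,0,0,0,0,0,0],[0,0.1,-0.8,0,0,0,0],[0,0,0,0,0,0,0],[50,0,0,0,0,0,0],[50,0,0,0,0,0,0],[50,0,0,0,0,0,0],[50,0,0,0,0,0,0],[50,0,0,0,0,0,0]])

```text
t: 16.3
ee_pos: [523.4, -194.5, 97.6]
ee_rot: [3.141, 0.001, -1.446]
contact_force: [-0.8, 0.3, 0.7]
finger_gap: 0.549
finger_force: 0.0
```

```bash
python3 st.py
```

```text
16.3 [ 523.4 -194.5   97.6] tubeyaw 0.125 z [-0.  0. -1.] F [-0.8  0.3  0.7] 47.74485251256816 0.0 [-0.1  0.4 -0.3 -0.  -0.8  0.2]
```

Released. I lift straight up, move back clear, and look.

Request:
step_arm(rows=[[50,0,0,5,0,0,0],[50,0,0,15,0,0,0],[50,0,0,30,0,0,0],[50,0,0,40,0,0,0],[50,0,0,40,0,0,0],[50,0,-40,20,0,0,0],[50,-10,-45,0,0,0,0],[50,-10,-45,0,0,0,0],[50,-10,-45,0,0,0,0],[50,0,-45,0,0,0,0],[50,0,-20,0,0,0,0],[50,0,0,0,0,0,0]])

```text
t: 17.5
ee_pos: [492.8, -437.4, 247.2]
ee_rot: [3.141, 0.0, -1.45]
contact_force: [-0.3, 1.2, 0.0]
finger_gap: 0.575
finger_force: 0.0
```

```bash
python3 - <<'E'
exec(open('st.py').read())
a=0.126;A=np.array([[np.cos(a),np.sin(a)],[-np.sin(a),np.cos(a)]]);O=np.array([525.2,-205])
I=[]
for n,c in(("top",(360,170,480,260)),("side",(335,130,455,220))):
    p=shot(n);W,ok=cloud(p);L=(W[...,:2]-O)@A.T;z=W[...,2]
    m=ok&(abs(L[...,0])<14)&(abs(z-105)<18)&(L[...,1]>-100)&(L[...,1]<60)
    print(n,m.sum(),"y min (cap end, expect -77)",np.percentile(L[...,1][m],[0,1,5]))
    for y0,y1 in((-80,-54),(-35,0),(0,35)):
        q=m&(L[...,1]>y0)&(L[...,1]<y1);print(y0,np.median(L[...,0][q]),np.percentile(z[q],[50,90]))
    for k in manip.landmark_of(p,"tube_center")[:5]:
        x=ray(p,k["uv"],98);print(k["score"],A@(x[:2]-O))
    x0,y0,x1,y1=c;I.append(cv2.resize(p["color"][y0:y1,x0:x1],(400,300),interpolation=cv2.INTER_CUBIC))
cv2.imwrite("pics/end.png",np.hstack(I))
E
```

```text
17.5 [ 492.8 -437.4  247.2] tubeyaw 0.121 z [-0.  0. -1.] F [-0.3  1.2  0. ] 50.04363589485907 0.0 [-0.5  0.4  0.1  0.  -1.2  0.6]
top 531 y min (cap end, expect -77) [-77.  -75.1 -70.6]
-80 0.07827937577571004 [109. 112.]
-35 0.32491024177592304 [107.1 109.9]
0 0.17753372782635132 [106.7 109.6]
0.92 [ 5.7 12.7]
0.78 [-103.5  373.8]
0.57 [ 99.7 563.5]
0.57 [-122.7  530. ]
side 268 y min (cap end, expect -77) [-79.8 -78.2 -70.7]
-80 -5.394910616115078 [107.8 111. ]
-35 -6.701407110164158 [104.9 107.2]
0 -4.231428195108277 [105.3 108.3]
0.88 [-139.   446.2]
0.71 [-1.6 15.8]
0.69 [ 57.9 619.9]
0.63 [-153.8  602.8]
0.61 [ 40.8 447.4]
```

View pics/end.png

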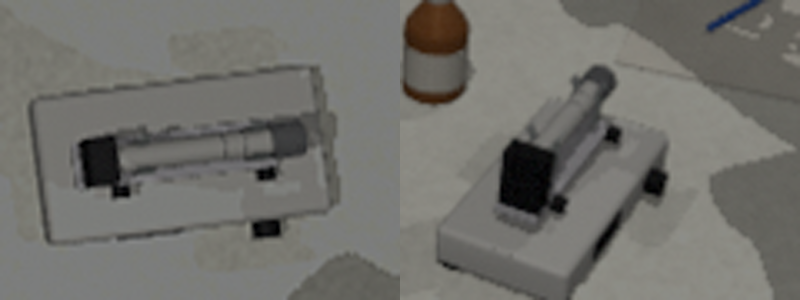

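The tube lies level in both clips, with its round end under the hood (top view, about (118,155)). The cap end, at (305,138), measures y = -77 as expected for home.

```bash
python3 -c "
from cell import manip
print(manip.sign_off())"
```

```text
the job is handed in; nothing more can be done
None
```

The tube is snapped into both clips (seated at about z = 98 mm), slid home until it met the hood's back wall at about 10 N on the wrist sensor, and released, and the job is handed in; the sign-off call gave no verdict.

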